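# Line up the specimen jars by height

### The arm

A 6-joint arm with a two-finger parallel gripper is mounted at the origin on the work surface. World frame = base frame: x ahead of the robot, y to its left, z up, the work surface at z = 0. Lengths are in m, angles in rad, forces in N, time in s.
With the tool pointing down it reaches from about 0.35 to 0.925 m from the base axis. Payload 6.4 kg.
Tool frame: the origin (TCP) lies midway between the tips of the shut fingers; the grasp point (between the pads) lies 19 mm behind it (r.grasp_offset is the distance from the TCP to the grasp point, in m); z points along the fingers, y is the direction in which the jaws open and shut (so a half turn about z gives the same grasp; the last joint's range is limited). The gripper opens to 85 mm and grips with 20 to 120 N. Pads are 22 mm wide; open, the fingers measure 114 mm over their backs; the gripper's body (76 mm by 85 mm) begins 54 mm behind the grasp point. The pads swing forward as they close: fully open they stand 13 mm farther back than shut.
Start: joints at [1.152, 0.245, 1.558, -0, 1.339, -0.174], TCP at [0.158, 0.631, 0.231] pointing down, gripper open.
Joint ranges: [-3.13, 3.13], [-1.02, 2.26], [0.13, 2.54], [-0.95, 4.09], [0.21, 2.88], [-2.74, 2.74]. Speed limits (rad/s): [2.57, 2.57, 3.14, 3.14, 3.14, 3.14].

### API

Orientations are given as [roll, pitch, yaw] about the fixed x, y, z axes, in that order (R = Rz(yaw) Ry(pitch) Rx(roll)).
In Python, from rig import r gives the robot as it stands.
- The arm moves only by the tool jog_arm, never from a script. Its argument "steps" is text: rows parted by semicolons, each of 7 numbers parted by spaces: the shift along the tool's x, y, z in m, then the turn, a rotation vector about the tool's x, y, z in degrees, then the opening, from 0 (shut) to 1 (fully open). A call has 1 to 12 rows; each row is the pose to reach, as a shift and turn from the pose commanded when the call began, along the tool's axes at that moment; what a row does not reach only later rows make up. A row lasts 1/12 s, in which the tool goes at most 41.7 mm and 7.16 degrees, less where a joint would pass 70% of its speed; a pose out of reach is approached as far as the arm can. A call with a gripper value outside its range is refused whole. The fingers move at their own pace and stop on an object; "newtons" is the grip in N (left out, the last holds). Time passes only in rows, so rows that repeat a pose let the fingers close. It gives the time, the measured TCP pose, the force and the opening at its end, in the units of the state.
- r.read_state(): the state, without advancing time (a new reading comes with each control period).
- r.grab_frame(name): name is "side" or "top" or "wrist"; returns a dict with "img" (420x560x3 uint8, red, green, blue), "z_map" (420x560 float32, m along the optical axis (not along the pixel's ray), 0 where there is no reading), "fovy" (degrees; the focal length in pixels is half the picture's height over the tangent of half this angle, whatever the lens; pixels are square), "cx", "cy" (the principal point, pixels), "pose" (4x4, takes a point from camera to world coordinates). Camera axes: x right, y down, z forward; pixel columns grow to the right and rows downward; lengths in m; the calibration is good to about 2 mm. A picture is of the moment at which its call begins.
- r.hand_in(): hands the job in, once; it reports no verdict.
The state is a dict: "clock": time; "joint_positions": joint angles; "joint_velocities": joint speeds; "joint_efforts": joint torques, N m; "tool_pos": TCP position; "tool_rot": TCP orientation; "force": force on the tool from outside, world axes, zero at the start; "torque": the same for the moment, N m; "width": finger opening in m.
Only numpy, scipy, OpenCV 4.12 (cv2) and the standard library are available. Lean on these libraries where they do the work, as an engineer would, in place of code of your own. Each camera call takes 0.05 s, during which the arm holds its last target.

### The job

Line up the four sealed specimen jars on the display board in order of height, each standing upright in the middle of its own white mark: the shortest next to the green post, rising to the tallest next to the red post. Do not tip any jar over, and leave the glass beaker that stands among them where it is.

Things in the scene. Friction and masses are not known exactly. Their poses are not given: they have to be found in the camera images.
- jar_55: Shortest of the four loose jars: a clear sealed cylinder with a yellow cap (top 18 mm) and a small white shell inside, 32 mm in diameter over its whole height, 55 mm tall, about 35 g. Origin at the centre of its underside, z up along its axis.
- jar_75: Second shortest of the four loose jars: a clear sealed cylinder with an orange cap (top 18 mm) and a brown shell inside, 40 mm in diameter over its whole height, 75 mm tall, about 60 g. Origin at the centre of its underside, z up along its axis.
- jar_95: Second tallest of the four loose jars: a clear sealed cylinder with a blue cap (top 18 mm) and a cream bone inside, 48 mm in diameter over its whole height, 95 mm tall, about 100 g. Origin at the centre of its underside, z up along its axis.
- jar_115: Tallest of the four loose jars: a clear sealed cylinder with a grey cap (top 18 mm) and a dark cone inside, 56 mm in diameter over its whole height, 115 mm tall, about 150 g. Origin at the centre of its underside, z up along its axis.
- mark_a: One of four identical white round marks, fixed discs 70 mm in diameter and 3 mm thick on a light wooden display board (120 x 490 mm, 10 mm thick, lying on the table); the marks stand in a straight row a, b, c, d, 95 mm apart, and this is the end mark towards the board's +y end. Origin at the centre of its underside, z = 10 mm above the table; a jar set on it stands 13 mm above the table. x across the board, y along the row from d to a.
- mark_b: One of four identical white round marks, fixed discs 70 mm in diameter and 3 mm thick on a light wooden display board (120 x 490 mm, 10 mm thick, lying on the table); the marks stand in a straight row a, b, c, d, 95 mm apart, and this is the one next to mark_a. Origin at the centre of its underside, z = 10 mm above the table; a jar set on it stands 13 mm above the table. x across the board, y along the row from d to a.
- mark_c: One of four identical white round marks, fixed discs 70 mm in diameter and 3 mm thick on a light wooden display board (120 x 490 mm, 10 mm thick, lying on the table); the marks stand in a straight row a, b, c, d, 95 mm apart, and this is the one next to mark_d. Origin at the centre of its underside, z = 10 mm above the table; a jar set on it stands 13 mm above the table. x across the board, y along the row from d to a.
- mark_d: One of four identical white round marks, fixed discs 70 mm in diameter and 3 mm thick on a light wooden display board (120 x 490 mm, 10 mm thick, lying on the table); the marks stand in a straight row a, b, c, d, 95 mm apart, and this is the end mark towards the board's -y end. Origin at the centre of its underside, z = 10 mm above the table; a jar set on it stands 13 mm above the table. x across the board, y along the row from d to a.
- post_green: Green post, 28 mm in diameter and 40 mm tall, fixed on the display board 72 mm beyond one end mark (either end of the row); a red post of the same diameter, 90 mm tall, stands likewise beyond the other end mark. Origin at the centre of its underside, 10 mm above the table.
- beaker: Small empty glass beaker, a bystander standing loose among the jars: about 50 mm in diameter at the rim, 65 mm tall. Origin at the centre of its underside, z up. Low things (a 13 mm high dish, a 12 mm high eraser) also lie between the jars.
There are look-alikes about, which are no part of the job. Leave any pink or purple look-alike of the jar_95 alone.

How it is judged:
At the end, for the whole second after the job is handed in: All four jars stand upright (within 0.1 rad), released and at rest on the marks of the board, each within 14 mm of the centre of its own mark, in order of height from the shortest on the mark next to the green post to the tallest on the mark next to the red post (((horizontal distance between post_green and mark_a below 0.1 m and horizontal distance between jar_55 and mark_a below 0.014 m and horizontal distance between jar_75 and mark_b below 0.014 m and horizontal distance between jar_95 and mark_c below 0.014 m and horizontal distance between jar_115 and mark_d below 0.014 m) or (horizontal distance between post_green and mark_d below 0.1 m and horizontal distance between jar_55 and mark_d below 0.014 m and horizontal distance between jar_75 and mark_c below 0.014 m and horizontal distance between jar_95 and mark_b below 0.014 m and horizontal distance between jar_115 and mark_a below 0.014 m)) and angle between each of jar_55, jar_75, jar_95, jar_115's own z axis and vertical below 0.1 rad and height (world z) of jar_55 between 0.009 and 0.018 m and linear speed of each of jar_55, jar_75, jar_95, jar_115 below 0.02 m/s and contact force between each of jar_55, jar_75, jar_95, jar_115 and the fingers below 0.1 N and height (world z) of jar_75 between 0.009 and 0.018 m and height (world z) of jar_95 between 0.009 and 0.018 m and height (world z) of jar_115 between 0.009 and 0.018 m); the robot touches nothing.
It fails at once if a jar is tipped over (more than 0.8 rad) (angle between any of jar_55, jar_75, jar_95, jar_115's own z axis and vertical above 0.8 rad).
It fails at once if the beaker is moved more than 30 mm or tipped over (distance of beaker from where it was at the start of the episode above 0.03 m or angle between beaker's own z axis and vertical above 0.5 rad).
It also fails if it takes over 118 s, if anything falls off the work surface, if the arm or the gripper's body presses on something with over 40 N, if the wrist force passes 120 N, or if a joint passes its speed limit or range.

## Working session

There is one attempt and no reset: what is moved stays moved. The work goes in short steps, Python scripts to look and compute and a tool call to move; the robot and the scene stay as the last step left them, time stands still between calls to the robot, and variables do not carry over. Pictures are saved under pics/ and viewed, and the job is handed in when it is done.

Besides the shell and the picture viewer there is one more tool, called after "Request:" as a command line: name --argument value ..., lists and objects as JSON in quotes. jog_arm: Moves the arm, as the interface text tells. Its arguments: {"type":"object","properties":{"steps":{"type":"string"},"newtons":{"type":"number"}},"required":["steps"]}

```bash
ls; mkdir -p pics; python3 - <<'E'
from rig import r
import cv2,numpy as np
s=r.read_state();print(s)
for n in ("top","side"):
    f=r.grab_frame(n);cv2.imwrite(f"pics/{n}0.png",f["img"][:,:,::-1]);np.savez(f"/tmp/{n}0.npz",**f)
    print(n,f["fovy"],f["cx"],f["cy"],f["pose"].round(3).tolist())
print(r.grasp_offset)
E
```

```text
pics
{'clock': 0.0, 'joint_positions': array([ 1.15188450e+00,  2.45793427e-01,  1.55904662e+00,  2.72523989e-05,
        1.33867037e+00, -1.74115629e-01]), 'joint_velocities': array([-0.00026166,  0.00012265, -0.00103839, -0.00202835, -0.00156361,
        0.00104257]), 'joint_efforts': array([-1.51761331e-03, -4.29508495e+01, -3.26128399e+01, -2.29132720e-04,
        5.37078828e-03, -2.57215945e-06]), 'tool_pos': array([0.15729833, 0.63010042, 0.23017599]), 'tool_rot': array([-3.13970848e+00, -3.58335472e-04,  2.89678982e+00]), 'force': array([-1.76616468, -0.9432932 ,  0.31181591]), 'torque': array([-0.00185772,  0.01157182,  0.00660819]), 'width': 0.08539616433970058}
top 56.97157571938154 273.29860541956555 207.8359981320838 [[0.002, -0.986, 0.168, 0.335], [-1.0, -0.002, -0.001, 0.025], [0.002, -0.168, -0.986, 0.961], [0.0, 0.0, 0.0, 1.0]]
side 53.53589517149435 278.0406103041356 204.80017514719495 [[0.983, -0.125, 0.133, 0.4], [-0.183, -0.629, 0.756, -0.556], [-0.011, -0.767, -0.641, 0.539], [0.0, 0.0, 0.0, 1.0]]
0.0187
```

View pics/top0.png

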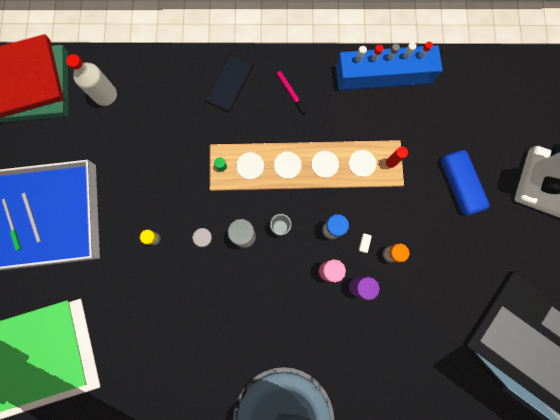

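View pics/side0.png

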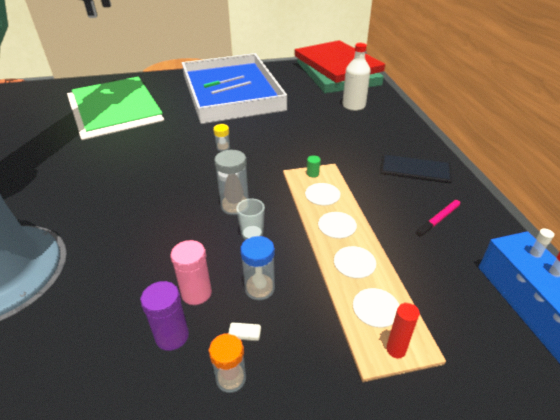

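Top view: the board runs horizontally with the green post at (220,163), marks at (250,166), (288,165), (325,164) and (363,163), and the red post at (397,157). The yellow cap is at (148,237), grey (241,233), beaker (281,225), blue (337,226) and orange (400,253). The pink (333,271) and purple (368,288) jars are look-alikes.

```bash
cat > h.py <<'E'
import numpy as np,cv2
def cloud(f):
    h,w=f["z_map"].shape;F=h/2/np.tan(np.radians(float(f["fovy"]))/2)
    u,v=np.meshgrid(np.arange(w),np.arange(h));z=f["z_map"]
    p=np.stack([(u-f["cx"])/F*z,(v-f["cy"])/F*z,z,np.ones_like(z)],-1)
    return (p@np.array(f["pose"]).T)[...,:3]
def uv(f,P):
    h=f["z_map"].shape[0];F=h/2/np.tan(np.radians(float(f["fovy"]))/2)
    q=np.linalg.inv(f["pose"])@np.append(P,1);return q[0]/q[2]*F+f["cx"],q[1]/q[2]*F+f["cy"]
def circ(xy):
    (x,y),rad=cv2.minEnclosingCircle(xy.astype(np.float32));return np.round([x,y,2*rad],4)
E
python3 - <<'E'
from h import *
for n in ("top","side"):
    f=dict(np.load(f"/tmp/{n}0.npz"));P=cloud(f);hsv=cv2.cvtColor(f["img"],cv2.COLOR_RGB2HSV)
    H,S,V=[hsv[...,i].astype(int) for i in range(3)];z=P[...,2];ok=f["z_map"]>0
    R=(P[...,0]>.25)&(P[...,0]<.65)&(abs(P[...,1])<.4)&ok
    print(n,"table z",np.median(z[R&(V<25)]))
    def rep(nm,m,hmin,hmax):
        m=m&R&(z>hmin)&(z<hmax)
        k,l,st,c=cv2.connectedComponentsWithStats(m.astype(np.uint8))
        for i in range(1,k):
            if st[i,4]<25: continue
            q=P[l==i];print(nm,"area",st[i,4],"px",c[i].round(0),"circ",circ(q[:,:2]),"mean",q.mean(0).round(4),"bbox",((q.min(0)+q.max(0))/2).round(4)[:2],"zmax",q[:,2].max().round(4))
    s=S>120
    rep("yellow55",s&(H>=24)&(H<36),.05,.062)
    rep("orange75",s&(H>=8)&(H<22),.07,.082)
    rep("blue95",s&(H>100)&(H<125),.09,.102)
    rep("grey115",S<90,.109,.122)
    rep("pink/purple",(H>130)&(H<176)&(S>60),.085,.102)
    rep("beaker",S<300,.058,.07)
    rep("marks",(S<60)&(V>150),.008,.019)
    rep("green",s&(H>45)&(H<75),.045,.055)
    rep("red",s&((H<8)|(H>174)),.095,.105)
E
```

```text
top table z 6.148441016423645e-05
yellow55 area 160 px [147. 236.] circ [0.4217 0.3204 0.0346] mean [0.4215 0.3194 0.0551] bbox [0.4221 0.3207] zmax 0.0597
orange75 area 265 px [400. 252.] circ [ 0.3846 -0.266   0.0435] mean [ 0.3844 -0.265   0.0749] bbox [ 0.3847 -0.2662] zmax 0.0786
blue95 area 373 px [338. 224.] circ [ 0.4456 -0.1221  0.0504] mean [ 0.4453 -0.1215  0.0951] bbox [ 0.4453 -0.1217] zmax 0.0992
grey115 area 531 px [241. 231.] circ [0.4276 0.0955 0.0584] mean [0.4269 0.0953 0.1153] bbox [0.4269 0.0956] zmax 0.12
pink/purple area 394 px [334. 270.] circ [ 0.3433 -0.1116  0.0499] mean [ 0.3434 -0.1109  0.095 ] bbox [ 0.3437 -0.111 ] zmax 0.0988
pink/purple area 412 px [368. 288.] circ [ 0.3055 -0.1849  0.0504] mean [ 0.3055 -0.1837  0.0948] bbox [ 0.3058 -0.1844] zmax 0.1003
beaker area 88 px [281. 223.] circ [0.4507 0.0067 0.0494] mean [0.4513 0.0058 0.0649] bbox [0.4499 0.0067] zmax 0.0698
marks area 576 px [325. 164.] circ [ 0.6107 -0.1067  0.0703] mean [ 0.61   -0.1063  0.0133] bbox [ 0.6104 -0.1062] zmax 0.018
marks area 576 px [362. 163.] circ [ 0.6133 -0.2018  0.0
[... 3210 characters left out ...]
a 73 px [259. 293.] circ [ 0.443  -0.1371  0.0353] mean [ 0.4404 -0.1422  0.0137] bbox [ 0.443  -0.1405] zmax 0.019
marks area 1391 px [375. 307.] circ [ 0.6125 -0.2004  0.0741] mean [ 0.6102 -0.202   0.0132] bbox [ 0.6131 -0.2006] zmax 0.016
marks area 403 px [245. 330.] circ [ 0.4106 -0.2022  0.0482] mean [ 0.4112 -0.2036  0.012 ] bbox [ 0.4105 -0.2027] zmax 0.0149
marks area 52 px [232. 385.] circ [ 0.3847 -0.2805  0.0269] mean [ 0.3835 -0.2838  0.0141] bbox [ 0.3847 -0.2829] zmax 0.019
green area 89 px [314. 160.] circ [0.6027 0.1548 0.0284] mean [0.6028 0.1522 0.0495] bbox [0.6027 0.1539] zmax 0.0534
red area 338 px [408. 312.] circ [ 0.6136 -0.275   0.028 ] mean [ 0.6125 -0.276   0.0999] bbox [ 0.6137 -0.2753] zmax 0.1024
  return _methods._mean(a, axis=axis, dtype=dtype,
  ret = ret.dtype.type(ret / rcount)
```

Request:
jog_arm --steps "-0.03 -0.02 0 7 0 0 1" --newtons 40

```text
clock: 0.18
tool_pos: [0.178, 0.6039, 0.2312]
tool_rot: [-3.018, -0.002, 2.902]
force: [-0.2, -1.2, 0.6]
width: 0.0852
```

That row put the 7° turn about tool x instead of tool z, so I'll correct it. I'll have a script work out the shifts from the tracked pose.

```bash
cat > nxt.py <<'E'
# usage: plan(cmdpos, cmdR, target, yaw) -> tool shift, rotvec deg
import numpy as np
from scipy.spatial.transform import Rotation as Ro
def plan(p,R,t,yaw):
    Rt=Ro.from_euler('xyz',[np.pi,0,yaw])
    return (R.inv().apply(np.array(t)-p)).round(4),(R.inv()*Rt).as_rotvec(degrees=True).round(2)
E
python3 - <<'E'
from nxt import *
R0=Ro.from_euler('xyz',[np.pi,0,2.8968]);p0=np.array([.158,.631,.231])
p=p0+R0.apply([-.03,-.02,0]);R=R0*Ro.from_rotvec([7,0,0],degrees=True)
print(p,plan(p,R,[.4213,.320,.20],np.pi/2))
from rig import r
s=r.read_state();print(plan(s['tool_pos'],Ro.from_euler('xyz',s['tool_rot']),[.4213,.320,.20],np.pi/2),s['tool_pos'])
E
```

```text
[0.18225852 0.60432559 0.231     ] (array([-0.3008, -0.2125,  0.0573]), array([-5.94,  4.64, 75.87]))
(array([-0.3038, -0.2125,  0.0574]), array([-6.1 ,  4.63, 76.16])) [0.17804019 0.60386568 0.23124976]
```

Request:
jog_arm --steps "-0.03 -0.02 0.006 -5.94 4.64 75.87 1;-0.3008 -0.2125 0.0573 -5.94 4.64 75.87 1;-0.3008 -0.2125 0.0573 -5.94 4.64 75.87 1;-0.3008 -0.2125 0.0573 -5.94 4.64 75.87 1;-0.3008 -0.2125 0.0573 -5.94 4.64 75.87 1;-0.3008 -0.2125 0.0573 -5.94 4.64 75.87 1;-0.3008 -0.2125 0.0573 -5.94 4.64 75.87 1;-0.3008 -0.2125 0.0573 -5.94 4.64 75.87 1;-0.3008 -0.2125 0.0573 -5.94 4.64 75.87 1;-0.3008 -0.2125 0.0573 -5.94 4.64 75.87 1;-0.3008 -0.2125 0.0573 -5.94 4.64 75.87 1;-0.3008 -0.2125 0.0573 -5.94 4.64 75.87 1"

```text
clock: 1.18
tool_pos: [0.421, 0.3186, 0.1998]
tool_rot: [-3.141, 0.0, 1.568]
force: [-0.4, -0.2, 0.4]
width: 0.0853
```

```bash
python3 - <<'E'
from rig import r
for i in range(2): s=r.read_state();print(s['clock'],s['tool_pos'],s['tool_rot'],s['force'],s['joint_positions'].round(3))
E
```

```text
1.1833 [0.4209745  0.31856117 0.19979741] [-3.14069467e+00  3.47414768e-04  1.56751968e+00] [-0.42599342 -0.16275417  0.42173543] [ 0.433 -0.01   1.896  0.     1.257  0.436]
1.1833 [0.4209745  0.31856117 0.19979741] [-3.14069467e+00  3.47414768e-04  1.56751968e+00] [-0.42599342 -0.16275417  0.42173543] [ 0.433 -0.01   1.896  0.     1.257  0.436]
```

Request:
jog_arm --steps "0.001 0 0.04 0 0 0 1;0.001 0 0.08 0 0 0 1;0.001 0 0.12 0 0 0 1;0.001 0 0.15 0 0 0 1;0.001 0 0.17 0 0 0 1;0.001 0 0.183 0 0 0 1;0.001 0 0.183 0 0 0 1;0.001 0 0.183 0 0 0 0;0.001 0 0.183 0 0 0 0;0.001 0 0.183 0 0 0 0;0.001 0 0.183 0 0 0 0;0.001 0 0.183 0 0 0 0" --newtons 40

```text
clock: 2.18
tool_pos: [0.4217, 0.3212, 0.0187]
tool_rot: [3.139, -0.001, 1.571]
force: [-0.5, 0.1, 2.1]
width: 0.0311
```

Request:
jog_arm --steps "0 0 0 0 0 0 0;0 0 0 0 0 0 0;0 0 -0.01 0 0 0 0;0 0 -0.04 0 0 0 0;0 0 -0.08 0 0 0 0;0 0 -0.11 0 0 0 0;0 0 -0.12 0 0 0 0"

```text
clock: 2.77
tool_pos: [0.4234, 0.3219, 0.1432]
tool_rot: [3.133, -0.004, 1.571]
force: [-0.6, -0.1, -0.8]
width: 0.0312
```

Request:
jog_arm --steps "-0.01 0.008 0 0 0 0 0;-0.035 0.028 0 0 0 0 0;-0.065 0.051 0 0 0 0 0;-0.095 0.074 0 0 0 0 0;-0.125 0.098 0 0 0 0 0;-0.155 0.121 0 0 0 0 0;-0.185 0.145 0 0 0 0 0;-0.21 0.165 0 0 0 0 0;-0.226 0.177 0 0 0 0 0;-0.236 0.1845 0 0 0 0 0;-0.236 0.1845 0 0 0 0 0;-0.236 0.1845 0 0 0 0 0"

```text
clock: 3.77
tool_pos: [0.6043, 0.0844, 0.1358]
tool_rot: [-3.139, -0.0, 1.57]
force: [-0.2, -0.0, 0.1]
width: 0.0313
```

```bash
cat > look.py <<'E'
import sys;from rig import r;from h import *
t=sys.argv[1]
for n in sys.argv[2:]:
    f=r.grab_frame(n);cv2.imwrite(f"pics/{n}{t}.png",f["img"][:,:,::-1]);np.savez(f"/tmp/{n}{t}.npz",**f)
s=r.read_state();print(s['clock'],s['tool_pos'].round(4),s['tool_rot'].round(3),s['force'].round(1),s['width'])
E
python3 look.py 1 side top
```

```text
3.8667 [0.6041 0.0856 0.1364] [-3.14  -0.     1.572] [-0.8  0.4 -0. ] 0.030469348769279227
```

View pics/side1.png

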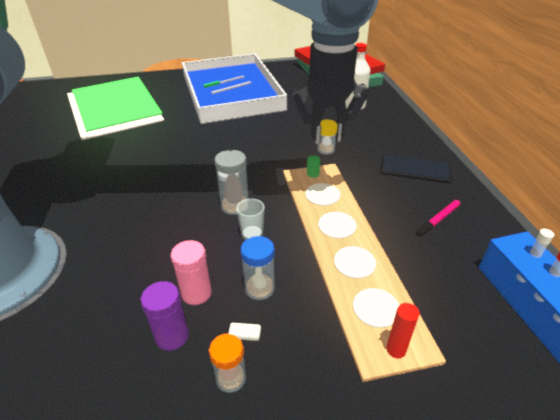

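View pics/top1.png

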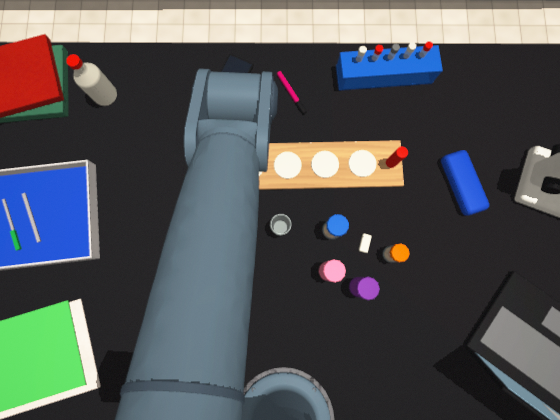

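The side view shows the yellow jar upright in the jaws at (327,130), above mark a at (322,194). The top view is blocked there by the arm. I'll lower it.

Request:
jog_arm --steps "0 0.001 0.03 0 0 0 0;0 0.001 0.06 0 0 0 0;0 0.001 0.08 0 0 0 0;0 0.001 0.095 0 0 0 0;0 0.001 0.102 0 0 0 0;0 0.001 0.105 0 0 0 0;0 0.001 0.106 0 0 0 0;0 0.001 0.106 0 0 0 0"

```text
clock: 4.53
tool_pos: [0.6066, 0.0854, 0.032]
tool_rot: [3.14, 0.0, 1.572]
force: [0.6, 0.6, -0.7]
width: 0.0312
```

```bash
python3 look.py 2 side wrist
```

```text
4.6333 [0.6067 0.0851 0.0322] [3.14  0.    1.572] [-0.1 -0.7 -1.1] 0.03099477051663542
```

View pics/side2.png

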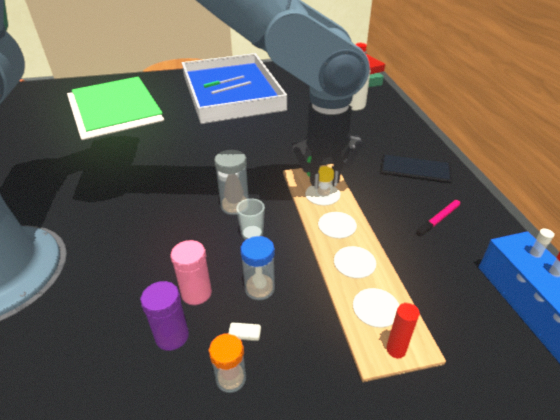

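View pics/wrist2.png

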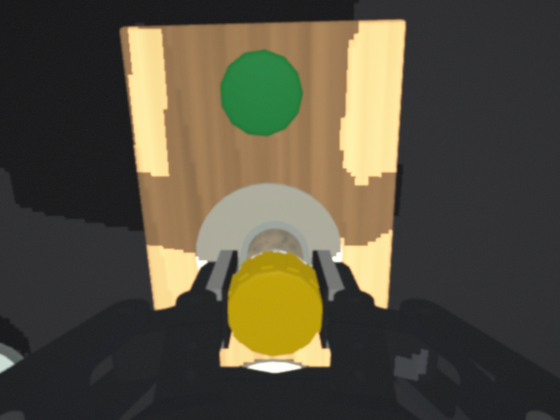

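The wrist view shows the yellow cap at (275,305), over the mark disc that spans (197–340, 183–375). It is roughly centred, so I'll lower the last bit, release and retreat.

Request:
jog_arm --steps "0 0 0.001 0 0 0 0;0 0 0.0015 0 0 0 0;0 0 0.0015 0 0 0 0.45;0 0 0.0015 0 0 0 0.5;0 0 0.0015 0 0 0 0.7;0 0 0.0015 0 0 0 0.9;0 0 0.001 0 0 0 0.9;0 0 -0.02 0 0 0 0.9;0 0 -0.06 0 0 0 0.9;0 0 -0.1 0 0 0 0.9;0 0 -0.14 0 0 0 0.9;0 0 -0.17 0 0 0 1"

```text
clock: 5.63
tool_pos: [0.6072, 0.0846, 0.2052]
tool_rot: [3.138, 0.0, 1.571]
force: [1.0, 0.5, 0.0]
width: 0.085
```

Request:
jog_arm --steps "-0.02 -0.013 0 0 0 0 1;-0.05 -0.032 0 0 0 0 1;-0.085 -0.054 0 0 0 0 1;-0.12 -0.076 0 0 0 0 1;-0.155 -0.098 0 0 0 0 1;-0.19 -0.121 0 0 0 0 1;-0.225 -0.143 0 0 0 0 1;-0.26 -0.165 0 0 0 0 1;-0.295 -0.187 0 0 0 0 1;-0.325 -0.206 0 0 0 0 1;-0.351 -0.223 0 0 0 0 1;-0.351 -0.223 0 0 0 0 1"

```text
clock: 6.63
tool_pos: [0.381, -0.2701, 0.2017]
tool_rot: [-3.141, 0.002, 1.565]
force: [0.2, 0.1, -0.5]
width: 0.0855
```

```bash
python3 look.py 3 side wrist
```

```text
6.7333 [ 0.3828 -0.267   0.2013] [ 3.141 -0.     1.568] [-0.3 -0.3  0.4] 0.08584330161630736
```

View pics/side3.png

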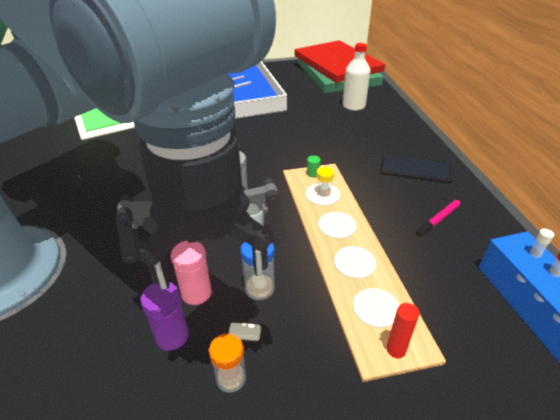

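View pics/wrist3.png

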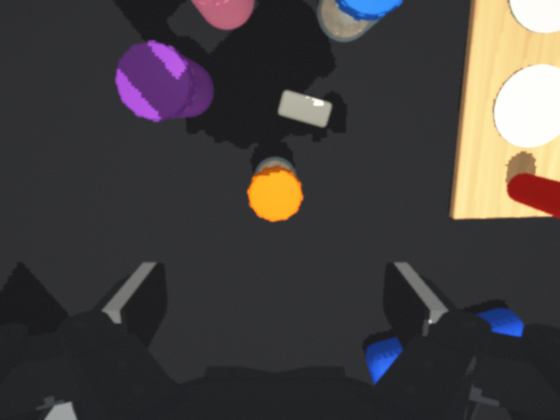

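The yellow jar stands on mark a at (325,180) in the side view. In the wrist view the orange cap at (275,193) is centred between the jaws and clear of the purple jar.

Request:
jog_arm --steps "0 0 0.03 0 0 0 1;0 0 0.07 0 0 0 1;0 0 0.11 0 0 0 1;0 0 0.14 0 0 0 1;0 0 0.16 0 0 0 1;0 0 0.17 0 0 0 1;0 0 0.17 0 0 0 1;0 0 0.17 0 0 0 0;0 0 0.17 0 0 0 0;0 0 0.17 0 0 0 0;0 0 0.17 0 0 0 0;0 0 0.17 0 0 0 0" --newtons 40

```text
clock: 7.73
tool_pos: [0.3843, -0.2673, 0.033]
tool_rot: [3.14, 0.002, 1.571]
force: [0.0, 1.7, 6.5]
width: 0.0391
```

Request:
jog_arm --steps "0 0 0 0 0 0 0;0 0 0 0 0 0 0;0 0 -0.01 0 0 0 0;0 0 -0.03 0 0 0 0;0 0 -0.06 0 0 0 0;0 0 -0.09 0 0 0 0;0 0 -0.12 0 0 0 0;0 0 -0.14 0 0 0 0;0 0 -0.14 0 0 0 0"

```text
clock: 8.48
tool_pos: [0.3854, -0.2687, 0.1773]
tool_rot: [3.135, 0.008, 1.571]
force: [0.8, -0.4, -0.4]
width: 0.0392
```

Request:
jog_arm --steps "0.01 0.009 0 0 0 0 0;0.03 0.026 0 0 0 0 0;0.055 0.048 0 0 0 0 0;0.085 0.075 0 0 0 0 0;0.115 0.101 0 0 0 0 0;0.145 0.128 0 0 0 0 0;0.175 0.154 0 0 0 0 0;0.205 0.181 0 0 0 0 0;0.23 0.203 0 0 0 0 0;0.245 0.216 0 0 0 0 0;0.254 0.224 0 0 0 0 0;0.254 0.224 0 0 0 0 0"

```text
clock: 9.48
tool_pos: [0.6077, -0.0108, 0.1706]
tool_rot: [-3.141, -0.0, 1.573]
force: [0.1, 0.4, -1.5]
width: 0.0391
```

Request:
jog_arm --steps "0 0 0 0 0 0 0;0 0 0.03 0 0 0 0;0 0 0.06 0 0 0 0;0 0 0.09 0 0 0 0;0 0 0.11 0 0 0 0;0 0 0.12 0 0 0 0;0 0 0.124 0 0 0 0;0 0 0.126 0 0 0 0;0 0 0.126 0 0 0 0"

```text
clock: 10.23
tool_pos: [0.6078, -0.0133, 0.0465]
tool_rot: [3.14, 0.001, 1.57]
force: [-0.5, -0.4, -0.5]
width: 0.0389
```

```bash
python3 look.py 4 side wrist
```

```text
10.3333 [ 0.6081 -0.013   0.0466] [3.139e+00 1.000e-03 1.570e+00] [0.4 0.1 0.5] 0.039443363172761564
```

View pics/side4.png

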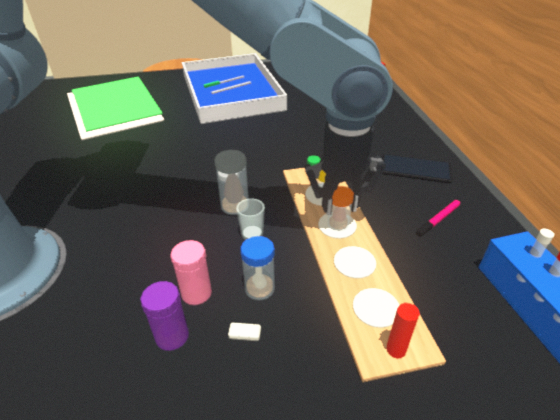

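View pics/wrist4.png

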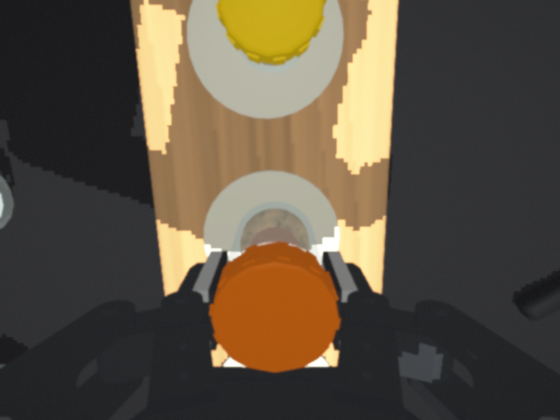

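The orange jar sits centred over mark b, at (342,205) in the side view. I'll lower it, release and retreat.

Request:
jog_arm --steps "0 0 0.001 0 0 0 0;0 0 0.002 0 0 0 0;0 0 0.002 0 0 0 0.52;0 0 0.002 0 0 0 0.58;0 0 0.002 0 0 0 0.75;0 0 0.002 0 0 0 0.9;0 0 0.001 0 0 0 0.9;0 0 -0.02 0 0 0 0.9;0 0 -0.06 0 0 0 0.9;0 0 -0.1 0 0 0 0.9;0 0 -0.135 0 0 0 1;0 0 -0.155 0 0 0 1"

```text
clock: 11.33
tool_pos: [0.6092, -0.0127, 0.2056]
tool_rot: [3.135, 0.001, 1.571]
force: [1.5, -0.3, 0.3]
width: 0.085
```

Request:
jog_arm --steps "-0.015 -0.022 0 0 0 0 1;-0.035 -0.052 0 0 0 0 1;-0.055 -0.082 0 0 0 0 1;-0.075 -0.111 0 0 0 0 1;-0.095 -0.141 0 0 0 0 1;-0.11 -0.163 0 0 0 0 1;-0.11 -0.163 0 0 0 0 1"

```text
clock: 11.92
tool_pos: [0.4415, -0.1239, 0.1999]
tool_rot: [-3.14, 0.001, 1.567]
force: [0.2, -0.3, -0.0]
width: 0.0854
```

```bash
python3 look.py 5 side wrist
```

```text
12.0167 [ 0.4441 -0.1227  0.2005] [3.141 0.    1.569] [0.9 0.1 0.2] 0.08531314995300081
```

View pics/side5.png

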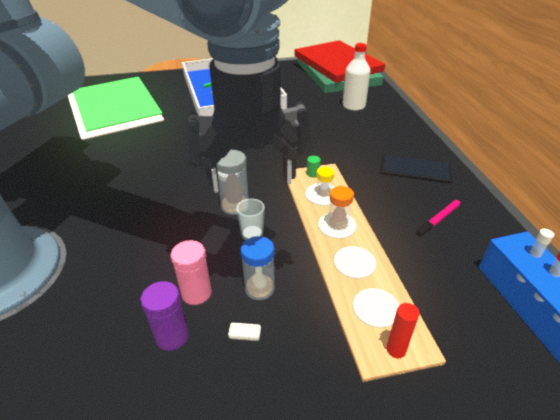

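View pics/wrist5.png

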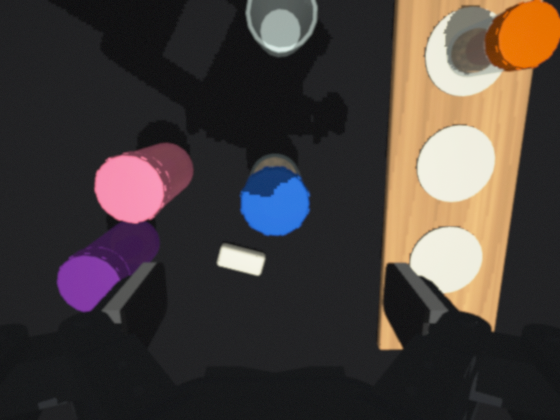

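The yellow and orange jars stand on marks a and b, at (325,180) and (341,205) in the side view. In the wrist view the blue cap at (275,200) is centred between the jaws. I'll pick it with the jaws slightly narrowed, for clearance to the pink jar.

Request:
jog_arm --steps "0 0.001 0.03 0 0 0 0.88;0 0.001 0.06 0 0 0 0.88;0 0.001 0.09 0 0 0 0.88;0 0.001 0.12 0 0 0 0.88;0 0.001 0.145 0 0 0 0.88;0 0.001 0.154 0 0 0 0.88;0 0.001 0.154 0 0 0 0.88;0 0.001 0.154 0 0 0 0;0 0.001 0.154 0 0 0 0;0 0.001 0.154 0 0 0 0;0 0.001 0.154 0 0 0 0;0 0.001 0.154 0 0 0 0" --newtons 45

```text
clock: 13.02
tool_pos: [0.447, -0.1231, 0.0483]
tool_rot: [3.138, 0.002, 1.571]
force: [-0.2, 1.0, 6.7]
width: 0.0473
```

Request:
jog_arm --steps "0 0 0 0 0 0 0;0 0 -0.01 0 0 0 0;0 0 -0.03 0 0 0 0;0 0 -0.06 0 0 0 0;0 0 -0.09 0 0 0 0;0 0 -0.12 0 0 0 0;0 0 -0.14 0 0 0 0;0 0 -0.14 0 0 0 0"

```text
clock: 13.68
tool_pos: [0.4478, -0.1238, 0.1921]
tool_rot: [3.133, 0.005, 1.571]
force: [1.1, 1.0, -0.8]
width: 0.0468
```

Request:
jog_arm --steps "0.001 0.01 0 0 0 0 0;0.003 0.03 0 0 0 0 0;0.006 0.06 0 0 0 0 0;0.009 0.09 0 0 0 0 0;0.012 0.12 0 0 0 0 0;0.014 0.145 0 0 0 0 0;0.016 0.158 0 0 0 0 0;0.016 0.164 0 0 0 0 0;0.016 0.164 0 0 0 0 0;0.016 0.164 0 0 0 0 0"

```text
clock: 14.52
tool_pos: [0.6083, -0.1062, 0.1854]
tool_rot: [-3.14, -0.001, 1.571]
force: [-0.4, 0.2, -0.8]
width: 0.0471
```

Request:
jog_arm --steps "0 0 0.02 0 0 0 0;0 0 0.05 0 0 0 0;0 0 0.08 0 0 0 0;0 0 0.105 0 0 0 0;0 0 0.119 0 0 0 0;0 0 0.124 0 0 0 0;0 0 0.126 0 0 0 0;0 0 0.126 0 0 0 0"

```text
clock: 15.18
tool_pos: [0.6094, -0.1067, 0.0614]
tool_rot: [3.141, 0.0, 1.571]
force: [0.4, 0.3, -1.5]
width: 0.0471
```

```bash
python3 look.py 6 side wrist
```

```text
15.2833 [ 0.6096 -0.1067  0.0614] [3.140e+00 1.000e-03 1.571e+00] [-0.8  0.2 -0.8] 0.04701580569637296
```

View pics/side6.png

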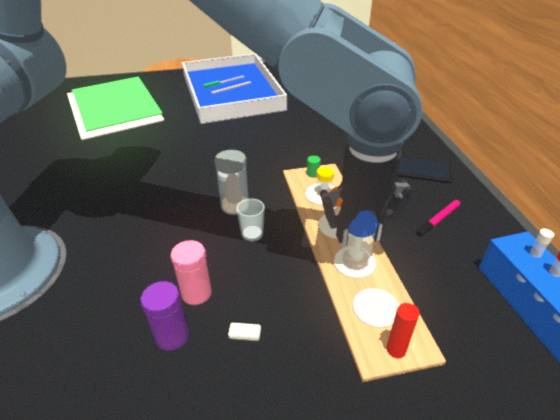

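View pics/wrist6.png

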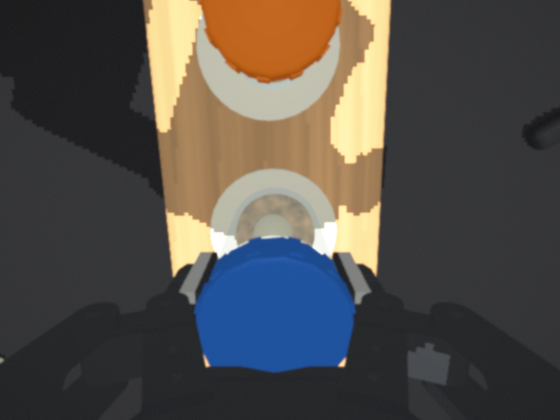

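The blue jar is centred on mark c, at (360,245) in the side view. I'll release it, retreat and go to the grey jar.

Request:
jog_arm --steps "0 0 0.001 0 0 0 0;0 0 0.002 0 0 0 0;0 0 0.002 0 0 0 0.62;0 0 0.002 0 0 0 0.68;0 0 0.002 0 0 0 0.8;0 0 0.002 0 0 0 0.95;0 0 0.001 0 0 0 1;0 0 -0.02 0 0 0 1;0 0 -0.06 0 0 0 1;0 0 -0.1 0 0 0 1;0 0 -0.135 0 0 0 1;0 0 -0.155 0 0 0 1"

```text
clock: 16.28
tool_pos: [0.611, -0.1069, 0.2206]
tool_rot: [3.135, 0.002, 1.571]
force: [1.4, 0.4, -0.6]
width: 0.0854
```

Request:
jog_arm --steps "0.02 -0.018 0 0 0 0 1;0.05 -0.046 0 0 0 0 1;0.075 -0.068 0 0 0 0 1;0.1 -0.091 0 0 0 0 1;0.125 -0.114 0 0 0 0 1;0.15 -0.137 0 0 0 0 1;0.175 -0.16 0 0 0 0 1;0.193 -0.176 0 0 0 0 1;0.201 -0.183 0 0 0 0 1;0.201 -0.183 0 0 0 0 1"

```text
clock: 17.12
tool_pos: [0.4254, 0.0958, 0.2153]
tool_rot: [3.141, -0.0, 1.573]
force: [0.7, -0.4, 0.1]
width: 0.0854
```

```bash
python3 look.py 7 side wrist
```

```text
17.2167 [0.427  0.0943 0.2156] [3.141 0.    1.571] [0.3 0.3 0.2] 0.08555411420538792
```

View pics/side7.png

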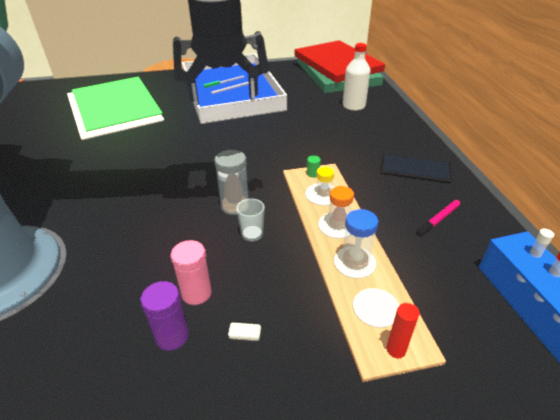

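View pics/wrist7.png

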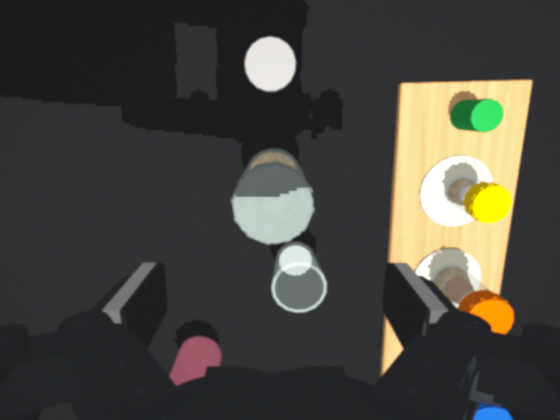

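Three jars stand on marks a, b and c. In the wrist view the grey cap at (273,204) is centred between the jaws, with the beaker clear at (299,285).

Request:
jog_arm --steps "0 0 0.03 0 0 0 1;0 0 0.06 0 0 0 1;0 0 0.09 0 0 0 1;0 0 0.12 0 0 0 1;0 0 0.145 0 0 0 1;0 0 0.155 0 0 0 1;0 0 0.155 0 0 0 1;0 0 0.155 0 0 0 0;0 0 0.155 0 0 0 0;0 0 0.155 0 0 0 0;0 0 0.155 0 0 0 0;0 0 0.155 0 0 0 0" --newtons 50

```text
clock: 18.22
tool_pos: [0.4279, 0.0945, 0.0622]
tool_rot: [3.138, 0.001, 1.571]
force: [-2.0, -1.0, 6.3]
width: 0.0554
```

Request:
jog_arm --steps "0 0 0 0 0 0 0;0 0 -0.01 0 0 0 0;0 0 -0.03 0 0 0 0;0 0 -0.06 0 0 0 0;0 0 -0.09 0 0 0 0;0 0 -0.12 0 0 0 0;0 0 -0.14 0 0 0 0;0 0 -0.15 0 0 0 0;0 0 -0.15 0 0 0 0"

```text
clock: 18.97
tool_pos: [0.4277, 0.0947, 0.2133]
tool_rot: [3.136, 0.0, 1.571]
force: [0.1, 0.0, -1.8]
width: 0.0555
```

Request:
jog_arm --steps "-0.012 0.0075 0 0 0 0 0;-0.036 0.0225 0 0 0 0 0;-0.066 0.041 0 0 0 0 0;-0.096 0.06 0 0 0 0 0;-0.126 0.079 0 0 0 0 0;-0.156 0.098 0 0 0 0 0;-0.186 0.117 0 0 0 0 0;-0.216 0.136 0 0 0 0 0;-0.246 0.155 0 0 0 0 0;-0.27 0.17 0 0 0 0 0;-0.287 0.18 0 0 0 0 0;-0.296 0.186 0 0 0 0 0"

```text
clock: 19.97
tool_pos: [0.612, -0.2031, 0.2075]
tool_rot: [-3.138, -0.001, 1.569]
force: [-1.0, 0.7, -2.0]
width: 0.0553
```

Request:
jog_arm --steps "0 0 0 0 0 0 0;0 0 0 0 0 0 0;0 0 0.02 0 0 0 0;0 0 0.05 0 0 0 0;0 0 0.08 0 0 0 0;0 0 0.11 0 0 0 0;0 0 0.127 0 0 0 0;0 0 0.134 0 0 0 0;0 0 0.136 0 0 0 0;0 0 0.136 0 0 0 0"

```text
clock: 20.8
tool_pos: [0.612, -0.1999, 0.0747]
tool_rot: [-3.141, -0.0, 1.572]
force: [-0.2, 0.4, -1.4]
width: 0.0551
```

```bash
python3 look.py 8 side wrist
```

```text
20.9 [ 0.6124 -0.2004  0.0749] [3.141 0.    1.572] [-0.4 -0.2 -1.3] 0.055267637021000966
```

View pics/side8.png

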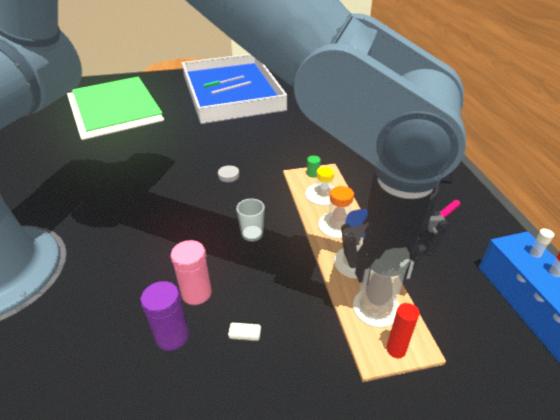

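View pics/wrist8.png

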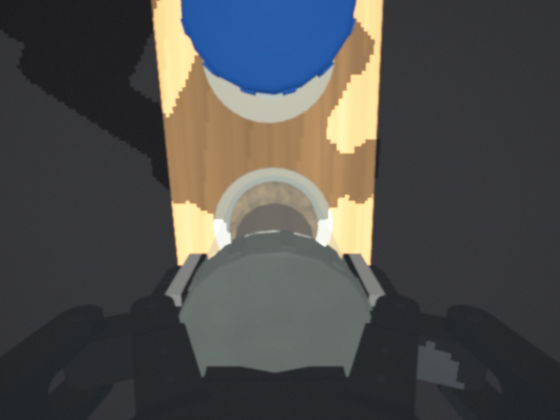

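The grey jar is centred over mark d, at (383,280) in the side view. I'll release it, retreat and move the arm away from the board for a final check.

Request:
jog_arm --steps "0 0 0.001 0 0 0 0;0 0 0.002 0 0 0 0;0 0 0.002 0 0 0 0.72;0 0 0.002 0 0 0 0.78;0 0 0.002 0 0 0 0.9;0 0 0.002 0 0 0 1;0 0 0.001 0 0 0 1;0 0 -0.02 0 0 0 1;0 0 -0.06 0 0 0 1;0 0 -0.1 0 0 0 1;0 0 -0.135 0 0 0 1;0 0 -0.155 0 0 0 1"

```text
clock: 21.9
tool_pos: [0.614, -0.2021, 0.2349]
tool_rot: [3.135, 0.003, 1.571]
force: [0.6, -1.2, 0.4]
width: 0.0856
```

Request:
jog_arm --steps "-0.02 -0.015 0 0 0 0 1;-0.05 -0.04 0 0 0 0 1;-0.08 -0.07 0 0 0 0 1;-0.11 -0.1 0 0 0 0 1;-0.14 -0.12 0 0 0 0 1;-0.17 -0.14 0 0 0 0 1;-0.19 -0.15 0 0 0 0 1;-0.19 -0.15 0 0 0 0 1;-0.19 -0.15 0 0 0 0 1"

```text
clock: 22.65
tool_pos: [0.4617, -0.3922, 0.2293]
tool_rot: [3.141, -0.0, 1.568]
force: [-0.0, 0.2, 0.3]
width: 0.0855
```

```bash
python3 look.py 9 side top; python3 - <<'E'
from h import *
M=dict(a=(.6063,.0838),b=(.608,-.012),c=(.6105,-.1062),d=(.613,-.2013))
for n in ("top","side"):
    f=dict(np.load(f"/tmp/{n}9.npz"));P=cloud(f);hsv=cv2.cvtColor(f["img"],cv2.COLOR_RGB2HSV)
    H,S,V=[hsv[...,i].astype(int) for i in range(3)];z=P[...,2]
    R=(P[...,0]>.25)&(P[...,0]<.68)&(abs(P[...,1])<.26)&(f["z_map"]>0)
    def rep(nm,m,lo,hi,mk=None):
        m=m&R&(z>lo)&(z<hi);k,l,st,c=cv2.connectedComponentsWithStats(m.astype(np.uint8))
        for i in range(1,k):
            if st[i,4]<25: continue
            q=P[l==i];C=circ(q[:,:2]);A=np.linalg.lstsq(np.c_[q[:,:2],np.ones(len(q))],q[:,2],rcond=None)[0]
            print(n,nm,c[i].round(0),C,"top z",np.median(q[:,2]).round(4),"off mm",((C[:2]-M[mk])*1000).round(1) if mk else "")
    s=S>120
    rep("55",s&(H>=24)&(H<36),.064,.074,"a");rep("75",s&(H>=5)&(H<22),.084,.094,"b")
    rep("95",s&(H>100)&(H<125),.104,.114,"c");rep("115",S<90,.123,.134,"d")
    rep("beaker",S<300,.058,.07) if n=="top" else 0
E
```

```text
22.75 [ 0.4627 -0.3907  0.2292] [ 3.142 -0.     1.571] [ 0.3 -0.8 -0. ] 0.08528077294626422
top 55 [248. 158.] [0.6086 0.0845 0.0332] top z 0.0683 off mm [2.3 0.7]
top 75 [288. 155.] [ 0.6104 -0.0112  0.0414] top z 0.0884 off mm [2.4 0.8]
top 95 [329. 152.] [ 0.6114 -0.1049  0.049 ] top z 0.1084 off mm [0.9 1.3]
top 115 [373. 148.] [ 0.614  -0.1993  0.0583] top z 0.1283 off mm [1. 2.]
top beaker [249. 158.] [0.6095 0.084  0.0351] top z 0.0677 off mm 
top beaker [361. 164.] [ 0.6022 -0.1928  0.0478] top z 0.0654 off mm 
top beaker [325. 164.] [ 0.6014 -0.1036  0.0423] top z 0.0649 off mm 
top beaker [281. 223.] [0.4503 0.0067 0.0494] top z 0.0652 off mm
```

View pics/side9.png

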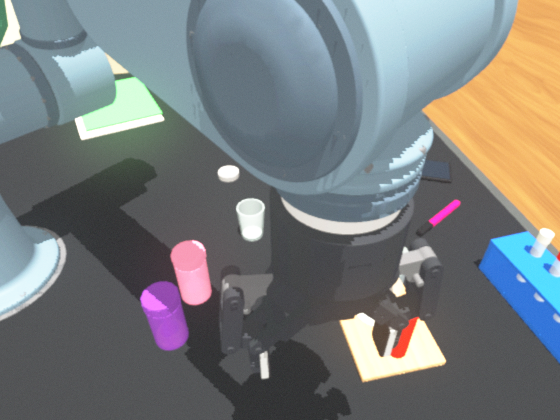

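View pics/top9.png

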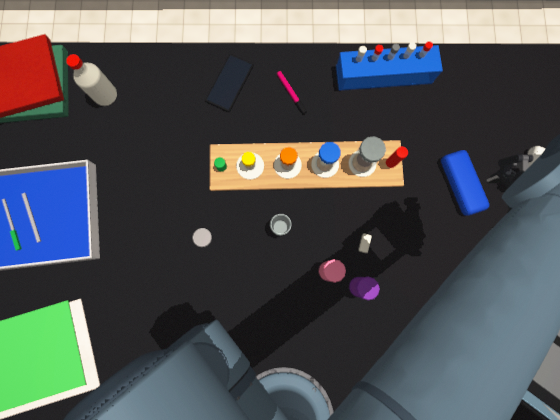

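All four jars stand upright on their marks, at top-view pixels (248,158), (288,155), (329,152) and (373,148). Their measured offsets are within about 3 mm. The beaker hasn't moved from (281,223), and the arm is clear.

```bash
python3 -c "
from rig import r
print(r.hand_in())"
```

```text
the job is handed in; nothing more can be done
None
```

All four jars now stand on the board in order of height: 55 on mark a next to the green post, 75 on b, 95 on c, and 115 on d next to the red post. I handed the job in at about 23 s on the clock, well inside the 118 s limit; no verdict was reported.

**Last top-camera check:**
- **Position:** the caps were within about 2.5 mm of their mark centres; the limit is 14 mm.
- **Height:** the cap tops were at 68, 88, 108 and 128 mm, which matches upright jars standing 13 mm above the table.
- **Bystanders:** the beaker had moved less than 1 mm, and I saw no change in the pink and purple look-alikes. The gripper was open and well clear of the board.

**What went wrong or wasn't covered:**
- **Wrong-axis turn:** my first move turned the tool 7° about the wrong axis. That was in free air, and the next move corrected it.
- **Side camera blocked:** the arm hid the board from the side camera in the final frame, so the final check rests on the top view alone. Earlier side views showed the first three jars standing upright after release, but the grey jar was only seen from the side while still held.

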